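# Start the screw of a plate press in its threaded boss

## Robot

A 7-joint arm with a two-finger parallel gripper is mounted at the origin on the work surface. World frame = base frame: x ahead of the robot, y to its left, z up, the work surface at z = 0. Lengths are in m, angles in rad, forces in N, time in s.
With the tool pointing down it reaches from about 0.4 to 0.875 m from the base axis. Payload 4.4 kg.
Tool frame: the origin (TCP) lies on the centre line of the jaws, within the pads' length; the fingertips stand 25 mm ahead of it and the grasp point (between the pads) lies 6 mm ahead of it; x points along the fingers, y is the direction in which the jaws open and shut, and the axes are right-handed (so a half turn about x gives the same grasp; the last joint's range is limited). The gripper opens to 85 mm and grips with 20 to 120 N. Pads are 22 mm wide; open, the fingers measure 114 mm over their backs; the gripper's body (76 mm by 85 mm) begins 54 mm behind the grasp point. The pads swing forward as they close: fully open they stand 13 mm farther back than shut.
Start: joints at [1.193, 0.628, 0.038, 1.517, -0.027, 0.996, -0.02], TCP at [0.199, -0.619, 0.256] pointing down, gripper open.
Joint ranges: [-3.06, 3.06], [-0.37, 2.12], [-1.25, 1.32], [0.18, 2.47], [-1.1, 4.24], [0.23, 1.98], [-2.94, 2.94]. Speed limits (rad/s): [2.57, 2.57, 3.14, 3.14, 3.14, 3.14, 3.14].

## Interface

Orientations are given as a unit quaternion [w, x, y, z].
In Python, from workcell import manip gives the robot as it stands.
- The arm moves only by the shell command python3 -m inch 'ROWS' [FORCE]. ROWS is JSON, a list of rows, each a list of 7 numbers: the shift along the tool's x, y, z in units of 40 mm (1.0 is 40 mm), then the turn, a rotation vector about the tool's x, y, z in units of 6 degrees (1.0 is 6 degrees), then the finger opening in mm, from 0 to 85.4. In form: [[x, y, z, rx, ry, rz, grip], ...]. A call has 1 to 20 rows; each row is the pose to reach, as a shift and turn from the pose measured when the call began, along the tool's axes at that moment; what a row does not reach only later rows make up. A row lasts 1/12 s, in which the tool goes at most 41.7 mm and 7.16 degrees, less where a joint would pass 70% of its speed; a pose out of reach is approached as far as the arm can. A call with a gripper value outside its range is refused whole. The fingers move at their own pace and stop on an object; FORCE is the grip in N (left out, the last holds). Time passes only in rows, so rows that repeat a pose let the fingers close. It gives the time, the measured TCP pose, the force and the opening at its end, in the units of the state.
- manip.state(): the state, without advancing time (a new reading comes with each control period).
- manip.camera(name): name is "scene" or "top" or "wrist"; returns a dict with "frame" (480x640x3 uint8, red, green, blue), "vertical_fov" (degrees; the focal length in pixels is half the picture's height over the tangent of half this angle, whatever the lens; pixels are square), "cx", "cy" (the principal point, pixels), "R" (3x3) and "t" (3): a world point X has camera coordinates R X + t. Camera axes: x right, y down, z forward; pixel columns grow to the right and rows downward; lengths in m; the calibration is good to about 2 mm. A picture is of the moment at which its call begins. There is no depth.
- manip.close_job(): hands the job in, once; it reports no verdict.
The state is a dict: "clock": time; "joint_pos": joint angles; "joint_velocities": joint speeds; "effort": joint torques, N m; "eef_pos": TCP position; "eef_rot": TCP orientation; "contact_force": force on the tool from outside, world axes, zero at the start; "torque": the same for the moment, N m; "width": finger opening in m.
Only numpy, scipy, OpenCV 4.12 (cv2) and the standard library are available. Lean on these libraries where they do the work, as an engineer would, in place of code of your own. Each camera call takes 0.05 s, during which the arm holds its last target.

## Task

Start the crank screw of the plate press in its threaded boss: by the red knob, turn the crank backward (anticlockwise seen from above) until you notice the screw drop into the start of the thread, and from there forward (clockwise) one full turn, no more and no less. Finish while still gripping the red knob, holding the started screw still; do not disturb the glass jar, the blue tip box or the yellow tube rack.

Things in the scene. Friction and masses are not known exactly. Their poses are not given: they have to be found in the camera images.
- press: The plate press, bolted to the bench: grey base 150 x 200 x 18 mm, two steel columns, aluminium bridge at 81 to 95 mm height, on it a brass threaded boss (64 mm across, top at 131 mm). Origin on the bench under the vertical axis of the screw; z up. Place and yaw vary; the crank's angle is not tied to the yaw.
- knob: Upright red knob, a cylinder of 28 mm diameter and 36 mm height; origin at its centre, 55 mm (level distance) from the screw's axis, about 188 mm above the bench when drop is 0. It revolves freely on a pin at the end of the crank arm, so the gripper need not turn while leading it round its circle. Turning the crank takes about 1 to 2 N at the knob.
- drop (a joint): Height of screw and crank in m, up positive; 0: just dropped into the thread's start. At first it lies loose on top of the thread (0.005 to 0.008); forward from there it jams on a stop. Backward by 0.6 to 2.9 rad it climbs to 0.009, then falls 9 mm by its weight; a stop follows about 0.5 rad farther back. Forward from there it sinks 9 mm per turn: one full turn ends near -0.009.
- bottle: Bystander: clear glass jar with a blue cap, 64 mm across, 125 mm high; origin at the centre of its underside.
- tip_box: Bystander: blue box of pipette tips, 120 x 80 x 81 mm; origin at the centre of its underside.
- tube_rack: Bystander: yellow tube rack, 110 x 75 mm, 54 mm high with its tubes; origin at the centre of its underside.
- crank_end (a point): Point on top of the dark steel crank arm under the knob, 32 mm below the knob's centre; nothing but the knob stands more than 4 mm above it. The knob also slides up and down on its pin against a soft spring (14 mm towards the arm, 20 mm away; about 0.4 N per 10 mm), so the screw can rise and drop while the knob is held at one height.

How it is judged:
By the outcome, as a careful person would: the job done as asked, in the order asked, and still so for the second after the job is handed in, while the arm keeps its last pose, push and grip.
It also fails if it takes over 51 s, if anything falls off the work surface, if the arm or the gripper's body presses on something with over 40 N, if the wrist force passes 120 N, or if a joint passes its speed limit or range.

## Working session

There is one attempt and no reset: what is moved stays moved. The work goes in short steps, Python scripts to look and compute and a shell command to move; the robot and the scene stay as the last step left them, time stands still between calls to the robot, and variables do not carry over. Pictures are saved under pics/ and viewed, and the job is handed in when it is done.

```bash
mkdir -p pics; ls; python3 - <<'E'
from workcell import manip
import cv2,json
print(manip.state())
for n in ["scene","top","wrist"]:
    c=manip.camera(n); cv2.imwrite(f"pics/{n}0.png",c["frame"][:,:,::-1]); print(n,c["vertical_fov"],c["cx"],c["cy"],c["R"],c["t"])
E
```

```text
pics
{'clock': 0.0, 'joint_pos': array([ 1.19319098,  0.62933113,  0.03842668,  1.51840584, -0.02702638,
        0.99625356, -0.01998059]), 'joint_velocities': array([ 0.00043187,  0.00010842, -0.00199383,  0.00101636,  0.00032762,
       -0.00070824,  0.00071838]), 'effort': array([ 6.70963873e-04, -5.63400793e+01,  1.22652970e+00, -1.93446779e+01,
        1.11273938e-02,  1.06951417e-02,  3.88302638e-06]), 'eef_pos': array([ 0.19926931, -0.61808958,  0.25538635]), 'eef_rot': array([-0.1091423 , -0.69842864, -0.11045678,  0.69863058]), 'contact_force': array([-0.57681915, -0.23517242, -0.08762142]), 'torque': array([-0.00642838,  0.08864321,  0.04139346]), 'width': 0.08528116118295974}
scene 52.73657338256261 315.15262711707265 238.66072473924964 [[ 0.7898229   0.61316631 -0.01438263]
 [ 0.40884402 -0.54382472 -0.73287191]
 [-0.45719399  0.57295877 -0.6802146 ]] [-0.50014762 -0.14582256  1.31516672]
top 51.71597858245839 324.93625381451767 234.63158024103626 [[ 0.0173526  -0.99978916 -0.01097791]
 [-0.99693242 -0.01646285 -0.07651617]
 [ 0.07631931  0.01227199 -0.9970079 ]] [-4.24428810e-05  6.42536126e-01  1.14728944e+00]
wrist 70.09784053771429 316.9820597059419 240.74386474900578 [[ 0.30687074 -0.95174985 -0.00160324]
 [-0.89857409 -0.29027976  0.3290931 ]
 [-0.3136797  -0.09954842 -0.94429612]] [-0.64961157 -0.04243947  0.38157794]
```

View pics/scene0.png

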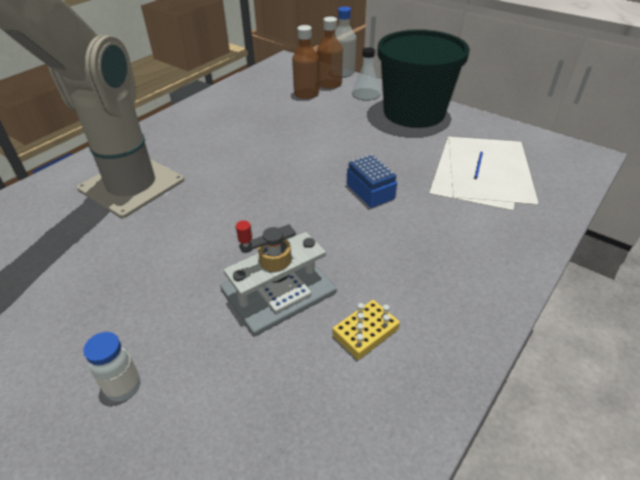

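View pics/top0.png

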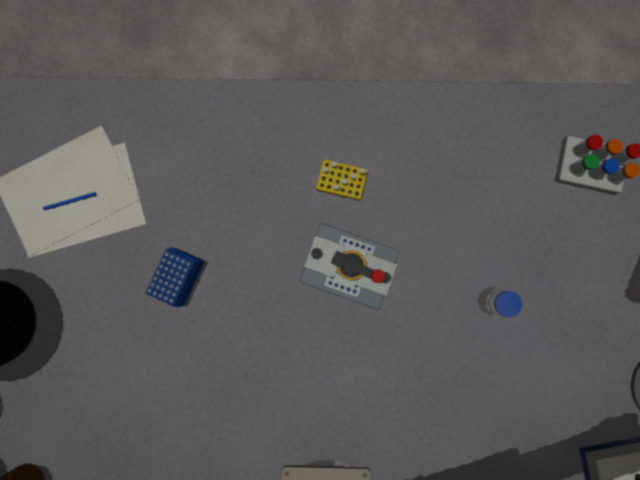

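View pics/wrist0.png

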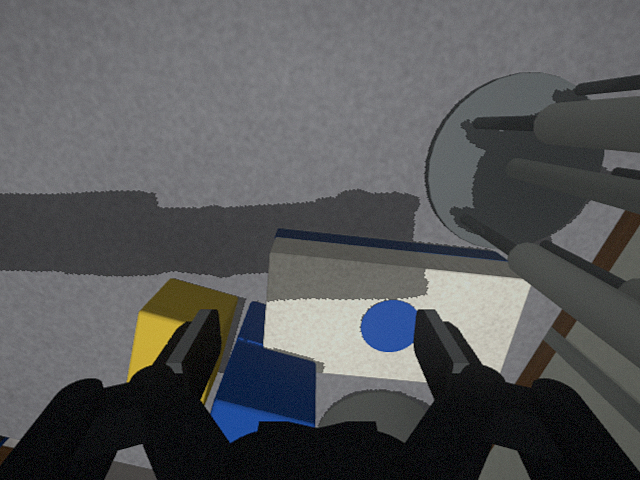

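Scene: press in the middle, knob near (244,232) in scene and (379,276) in top. Rack is behind the press, jar to the right, tip box to the left. I'll enlarge both.

```bash
python3 - <<'E'
import cv2,numpy as np
a=cv2.imread("pics/scene0.png")[210:290,210:340]; b=cv2.imread("pics/top0.png")[220:310,295:405]
cv2.imwrite("pics/c1.png",cv2.resize(a,None,fx=6,fy=6,interpolation=cv2.INTER_CUBIC))
cv2.imwrite("pics/c2.png",cv2.resize(b,None,fx=6,fy=6,interpolation=cv2.INTER_CUBIC))
for n in["scene0","top0"]:
    im=cv2.imread(f"pics/{n}.png").astype(int); m=((im[:,:,2]>100)&(im[:,:,1]<60)&(im[:,:,0]<60)).astype(np.uint8)
    k=cv2.connectedComponentsWithStats(m); print(n,k[2][1:],k[3][1:])
E
```

```text
scene0 [[237 222  13  10 104]] [[242.73076923 226.60576923]]
top0 [[589 135  14  14 156]
 [608 141  11  12  25]
 [618 141   1   1   1]
 [620 142   1   1   1]
 [629 143  11  14 129]
 [618 144   4   5   7]
 [615 148   2   2   2]
 [620 148   1   1   1]
 [625 164   9  13  26]
 [633 165   1   1   1]
 [629 166   1   1   1]
 [631 167   1   1   1]
 [634 166   3   3   4]
 [637 169   1   1   1]
 [637 171   1   1   1]
 [635 173   2   2   2]
 [372 270  13  13 129]] [[595.3525641  141.11538462]
 [611.44       148.08      ]
 [618.         141.        ]
 [620.         142.        ]
 [634.63565891 149.5503876 ]
 [619.14285714 145.85714286]
 [615.5        148.5       ]
 [620.         148.        ]
 [627.5        171.03846154]
 [633.         165.        ]
 [629.         166.        ]
 [631.         167.        ]
 [634.75       167.        ]
 [637.         169.        ]
 [637.         171.        ]
 [635.5        173.5       ]
 [377.79069767 275.82945736]]
```

View pics/c1.png

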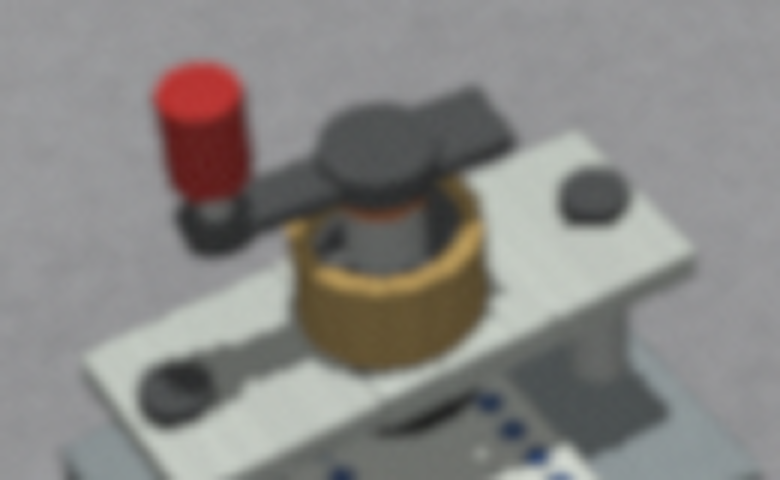

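View pics/c2.png

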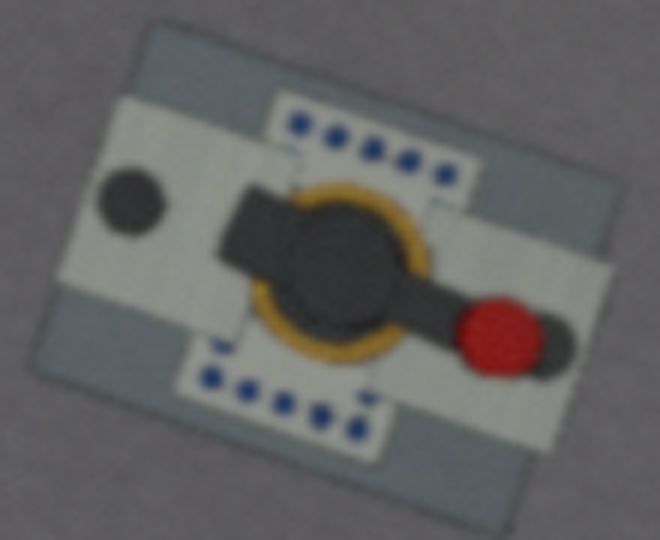

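```bash
cat > h.py <<'E'
import numpy as np,cv2
from workcell import manip
def ray(c,u,v):
    f=240/np.tan(np.radians(c["vertical_fov"])/2)
    d=np.array([(u-c["cx"])/f,(v-c["cy"])/f,1.]); R=np.array(c["R"]);t=np.array(c["t"])
    return -R.T@t, R.T@d
def onz(c,u,v,z):
    o,d=ray(c,u,v); return o+d*(z-o[2])/d[2]
def proj(c,X):
    f=240/np.tan(np.radians(c["vertical_fov"])/2); p=np.array(c["R"])@X+c["t"]
    return f*p[:2]/p[2]+[c["cx"],c["cy"]]
def tri(a,pa,b,pb):
    o,d=ray(a,*pa);q,e=ray(b,*pb); d/=np.linalg.norm(d);e/=np.linalg.norm(e)
    s=np.linalg.lstsq(np.array([d,-e]).T,q-o,rcond=None)[0]
    return (o+s[0]*d+q+s[1]*e)/2, np.linalg.norm(o+s[0]*d-q-s[1]*e)
def tooldelta(P):
    "world point target for TCP -> shift in tool units"
    from scipy.spatial.transform import Rotation as Ro
    s=manip.state(); w,x,y,z=s["eef_rot"]; R=Ro.from_quat([x,y,z,w])
    return R.inv().apply(np.array(P)-s["eef_pos"])/0.04, R.as_matrix()
E
python3 - <<'E'
from h import *
S=manip.camera("scene");T=manip.camera("top")
kt=tri(S,(243.3,225.5),T,(378.3,276.2)); print("knobtop",kt)
hub=tri(S,(210+378/6,210+145/6),T,(295+345/6,220+270/6)); print("hub",hub)
print("boss", [onz(T,295+342/6,220+272/6,.131), onz(S,210+391/6,210+235/6,.131)])
print("knob at z=.212", onz(T,378.3,276.2,.212),onz(S,243.3,225.5,.212))
for n,p,z in [("rack",(342,180),.054),("box",(177,274),.081),("jar",(509,304),.125)]: print(n,onz(T,*p,z))
d,R=tooldelta([0,0,0]);print(R)
E
```

```text
knobtop (array([ 0.54849387, -0.09729476,  0.21120663]), np.float64(0.00249141544096495))
hub (array([ 0.57069381, -0.04788916,  0.1663467 ]), np.float64(0.0032145984023228967))
boss [array([ 0.56938286, -0.04951809,  0.131     ]), array([ 0.57592774, -0.04899812,  0.131     ])]
knob at z=.212 [ 0.54763609 -0.09812209  0.212     ] [ 0.55014227 -0.09706719  0.212     ]
rack [ 0.76827359 -0.02699814  0.054     ]
box [0.54397032 0.34085823 0.081     ]
jar [ 0.49295804 -0.3853005   0.125     ]
[[-2.49879373e-04  3.06711182e-01 -9.51802599e-01]
 [ 8.31653322e-04 -9.51802236e-01 -3.06711283e-01]
 [-9.99999623e-01 -8.68210617e-04 -1.72416278e-05]]
```

```bash
python3 - <<'E'
from h import *
print(tooldelta([.5487,-.0975,.270])[0])
E
```

```text
[ -0.34436623  -9.71695722 -12.3073107 ]
```

```bash
python3 -m inch '[[-0.35,-0.4,-0.5,0,0,0,85],[-0.35,-1,-1.25,0,0,0,85],[-0.35,-1.6,-2,0,0,0,85],[-0.35,-2.2,-2.8,0,0,0,85],[-0.35,-2.8,-3.55,0,0,0,85],[-0.35,-3.4,-4.3,0,0,0,85],[-0.35,-4,-5.05,0,0,0,85],[-0.35,-4.6,-5.8,0,0,0,85],[-0.35,-5.2,-6.6,0,0,0,85],[-0.35,-5.8,-7.35,0,0,0,85],[-0.35,-6.4,-8.1,0,0,0,85],[-0.35,-7,-8.85,0,0,0,85],[-0.35,-7.6,-9.6,0,0,0,85],[-0.35,-8.2,-10.4,0,0,0,85],[-0.35,-8.8,-11.15,0,0,0,85],[-0.35,-9.3,-11.8,0,0,0,85],[-0.35,-9.6,-12.2,0,0,0,85],[-0.35,-9.72,-12.31,0,0,0,85],[-0.35,-9.72,-12.31,0,0,0,85],[-0.35,-9.72,-12.31,0,0,0,85]]' 30
python3 - <<'E'
from h import *
s=manip.state(); print(s["contact_force"],s["joint_pos"],tooldelta([.5487,-.0975,.270])[0])
for n in ["wrist","top"]:
    c=manip.camera(n); cv2.imwrite(f"pics/{n}1.png",c["frame"][:,:,::-1])
    print(n,proj(c,[.5487,-.0975,.212]))
E
```

```text
clock: 1.92
eef_pos: [0.5479, -0.0986, 0.27]
eef_rot: [-0.109, -0.698, -0.109, 0.699]
contact_force: [-1.1, -0.3, 0.1]
width: 0.0849
[-1.05930078 -0.32656759  0.09806902] [ 0.13947082  0.47807455 -0.01797358  1.76374363  0.01105954  0.90135411
 -1.14322701] [ 0.00016421 -0.01894904 -0.02812852]
wrist [314.73114734 279.24781728]
top [377.98914207 275.65322837]
```

View pics/wrist1.png

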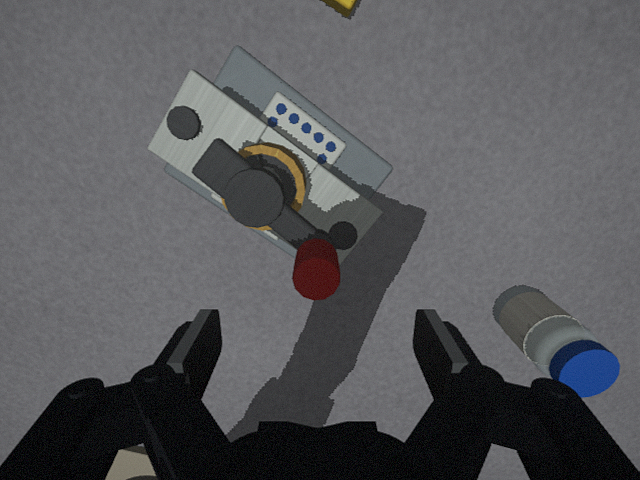

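The wrist view shows the knob top at about (317,278), centred between the jaws. The prediction was (315,279). The hub is at (256,197).

```bash
python3 - <<'E'
from h import *
c=manip.camera("wrist")
im=cv2.imread("pics/wrist1.png")[130:310,180:380]; cv2.imwrite("pics/c3.png",cv2.resize(im,None,fx=3.5,fy=3.5,interpolation=cv2.INTER_CUBIC))
for z in(.208,.212,.216): print(onz(c,317,277,z))
for z in(.162,.166,.170): print(onz(c,256,197,z))
print(onz(c,271,178,.131))
E
```

```text
[ 0.54831262 -0.09997798  0.208     ]
[ 0.55011654 -0.09940185  0.212     ]
[ 0.55192047 -0.09882572  0.216     ]
[ 0.57129664 -0.04979196  0.162     ]
[ 0.57232611 -0.05022197  0.166     ]
[ 0.57335558 -0.05065198  0.17      ]
[ 0.58070219 -0.05357173  0.131     ]
```

View pics/c3.png

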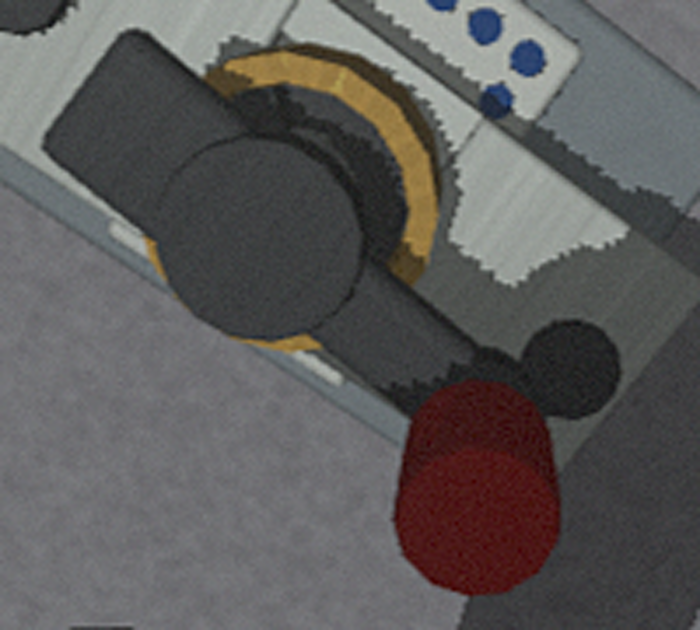

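```bash
python3 -m inch '[[0.3,0.01,-0.04,0,0,0,85],[0.7,0.01,-0.04,0,0,0,85],[1.1,0.01,-0.04,0,0,0,85],[1.4,0.01,-0.04,0,0,0,85],[1.6,0.01,-0.04,0,0,0,85],[1.7,0.01,-0.04,0,0,0,85],[1.75,0.01,-0.04,0,0,0,85],[1.75,0.01,-0.04,0,0,0,85]]' 30
python3 - <<'E'
from h import *
c=manip.camera("wrist"); cv2.imwrite("pics/w2.png",c["frame"][:,:,::-1])
E
```

```text
clock: 2.73
eef_pos: [0.5493, -0.0999, 0.2004]
eef_rot: [-0.108, -0.698, -0.108, 0.699]
contact_force: [-0.0, 0.9, 0.1]
width: 0.0849
```

View pics/w2.png

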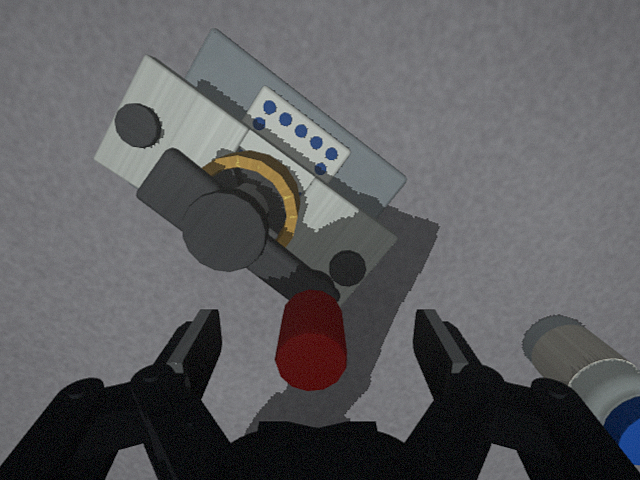

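Knob top is at (311,361), slightly left of the jaw midline (317). I'll check this numerically before closing.

```bash
python3 - <<'E'
from h import *
c=manip.camera("wrist")
for z in(.210,.212): P=onz(c,311,360,z);print(P,tooldelta([P[0],P[1],.200])[0])
print(onz(c,226,231,.166))
E
```

```text
[ 0.54852554 -0.09829633  0.21      ] [ 0.02285207 -0.04261027  0.01864032]
[ 0.55005101 -0.09785419  0.212     ] [ 0.02286007 -0.0415736  -0.02105251]
[ 0.57230654 -0.04853528  0.166     ]
```

```bash
python3 -m inch '[[0,-0.04,0,0,0,0,85],[0,-0.04,0,0,0,0,60],[0,-0.04,0,0,0,0,40],[0,-0.04,0,0,0,0,20],[0,-0.04,0,0,0,0,20],[0,-0.04,0,0,0,0,20],[0,-0.04,0,0,0,0,20],[0,-0.04,0,0,0,0,20],[0,-0.04,0,0,0,0,20],[0,-0.04,0,0,0,0,20],[0,-0.04,0,0,0,0,20],[0,-0.04,0,0,0,0,20]]' 30
python3 - <<'E'
from h import *
c=manip.camera("wrist"); cv2.imwrite("pics/w3.png",c["frame"][:,:,::-1])
print(manip.state()["contact_force"],manip.state()["eef_pos"])
E
```

```text
clock: 3.83
eef_pos: [0.5493, -0.0979, 0.2009]
eef_rot: [0.109, 0.699, 0.109, -0.699]
contact_force: [0.4, 1.5, -0.3]
width: 0.0275
[0.20436427 1.7564109  0.11800592] [ 0.5493223  -0.09790916  0.20092702]
```

View pics/w3.png

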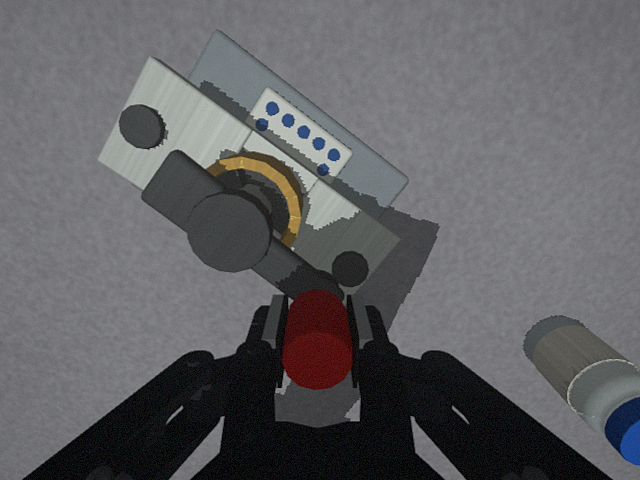

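Gripped: the width is 27.5 mm and the knob is between the pads at (317,340). Next I need a helper that computes the arc rows.

```bash
cat > arc.py <<'E'
import sys
from h import *
from scipy.spatial.transform import Rotation as Ro
A=np.array([.5723,-.0480]); PHI0=np.arctan2(-.0979+.0480,.5493-.5723)
def now():
    s=manip.state(); v=s["eef_pos"][:2]-A
    th=(np.arctan2(v[1],v[0])-PHI0+1)%(2*np.pi)-1
    u=v/np.linalg.norm(v); F=s["contact_force"]
    print("t %.2f th %.3f r %.1fmm z %.4f Fr %.2f Ft %.2f Fz %.2f"%(s["clock"],th,1e3*np.linalg.norm(v),s["eef_pos"][2],F[:2]@u,F[1]*u[0]-F[0]*u[1],F[2]), "w %.4f"%s["width"])
def rows(ths,z=.2005):
    # level tool orientation held: correct to nominal
    s=manip.state(); w,x,y,zz=s["eef_rot"]; R=Ro.from_quat([x,y,zz,w])
    N=Ro.from_matrix([[0,.3067,-.9518],[0,-.9518,-.3067],[-1,0,0]])
    dr=(R.inv()*N).as_rotvec(degrees=True)/6
    print("rot",dr.round(2))
    for t in ths:
        P=np.array([*(A+.055*np.array([np.cos(PHI0+t),np.sin(PHI0+t)])),z])
        print(round(t,3),(R.inv().apply(P-s["eef_pos"])/.04).round(3).tolist())
def snap(n):
    c=manip.camera("wrist"); cv2.imwrite(f"pics/{n}.png",c["frame"][:,:,::-1])
E
python3 - <<'E'
from arc import *
now();rows(np.arange(.05,.46,.05))
c=manip.camera("scene"); cv2.imwrite("pics/s3.png",c["frame"][:,:,::-1])
E
```

```text
t 3.88 th 0.000 r 54.9mm z 0.2009 Fr -1.68 Ft -0.55 Fz 0.12 w 0.0273
rot [-0.03 -0.   -0.  ]
0.05 [0.011, 0.046, -0.051]
0.1 [0.011, 0.088, -0.105]
0.15 [0.011, 0.128, -0.161]
0.2 [0.011, 0.165, -0.219]
0.25 [0.011, 0.199, -0.279]
0.3 [0.011, 0.229, -0.34]
0.35 [0.011, 0.257, -0.403]
0.4 [0.011, 0.282, -0.467]
0.45 [0.011, 0.303, -0.532]
```

```bash
python3 -m inch '[[0.01,0.046,-0.051,0,0,0,20],[0.01,0.088,-0.105,0,0,0,20],[0.01,0.128,-0.161,0,0,0,20],[0.01,0.165,-0.219,0,0,0,20],[0.01,0.199,-0.279,0,0,0,20],[0.01,0.229,-0.34,0,0,0,20],[0.01,0.257,-0.403,0,0,0,20],[0.01,0.282,-0.467,0,0,0,20],[0.01,0.303,-0.532,0,0,0,20]]'
python3 - <<'E'
from arc import *
now();snap("w4");now();rows(np.arange(.45,.61,.05))
E
```

```text
clock: 4.68
eef_pos: [0.5732, -0.1023, 0.2004]
eef_rot: [-0.108, -0.699, -0.109, 0.699]
contact_force: [-2.1, 5.3, -0.3]
width: 0.0269
t 4.68 th 0.449 r 54.3mm z 0.2004 Fr -5.35 Ft -1.96 Fz -0.32 w 0.0269
t 4.73 th 0.463 r 54.3mm z 0.2004 Fr -4.13 Ft 0.17 Fz 0.39 w 0.0275
rot [-0.03 -0.01  0.  ]
0.45 [-0.003, 0.013, 0.022]
0.5 [-0.003, 0.031, -0.044]
0.55 [-0.003, 0.046, -0.112]
0.6 [-0.002, 0.057, -0.179]
```

View pics/w4.png

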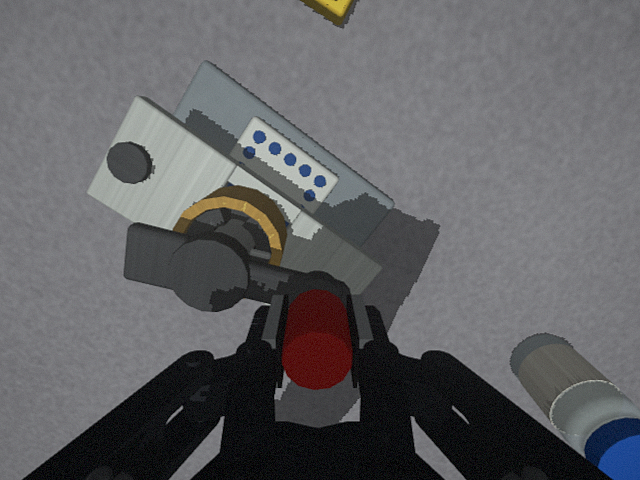

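Turning works: the crank followed, and the hub and arm have rotated in the picture. The radial force suggests the axis lies about 0.7 mm further in +y, so I'll update it and move to small steps.

```bash
sed -i 's/^A=.*/A=np.array([.5723,-.0473]); PHI0=np.arctan2(-.0979+.0473,.5493-.5723)/' arc.py
python3 - <<'E'
from arc import *
now();rows(np.arange(.5,.71,.05))
E
```

```text
t 4.73 th 0.457 r 55.0mm z 0.2004 Fr -4.13 Ft 0.17 Fz 0.39 w 0.0275
rot [-0.03 -0.01  0.  ]
0.5 [-0.003, 0.016, -0.057]
0.55 [-0.002, 0.03, -0.124]
0.6 [-0.002, 0.041, -0.192]
0.65 [-0.002, 0.049, -0.26]
0.7 [-0.002, 0.053, -0.329]
```

```bash
python3 -m inch '[[0,0.016,-0.057,0,0,0,20],[0,0.03,-0.124,0,0,0,20],[0,0.041,-0.192,0,0,0,20],[0,0.049,-0.26,0,0,0,20]]'
python3 - <<'E'
from arc import *
now();snap("w5");now();rows(np.arange(.7,.91,.05))
a=cv2.imread("pics/w4.png")[200:400,100:420];b=cv2.imread("pics/w5.png")[200:400,100:420]
cv2.imwrite("pics/p5.png",np.vstack([a,b]))
E
```

```text
clock: 5.07
eef_pos: [0.5842, -0.1007, 0.2002]
eef_rot: [-0.108, -0.698, -0.109, 0.699]
contact_force: [-3.0, 4.3, -0.3]
width: 0.0273
t 5.07 th 0.647 r 54.7mm z 0.2002 Fr -4.86 Ft -1.98 Fz -0.31 w 0.0273
t 5.12 th 0.661 r 54.6mm z 0.2003 Fr -4.82 Ft 0.13 Fz -0.10 w 0.0271
rot [-0.02 -0.01  0.01]
0.7 [-0.006, 0.012, -0.053]
0.75 [-0.005, 0.013, -0.122]
0.8 [-0.005, 0.01, -0.191]
0.85 [-0.005, 0.004, -0.259]
0.9 [-0.005, -0.006, -0.327]
```

View pics/p5.png

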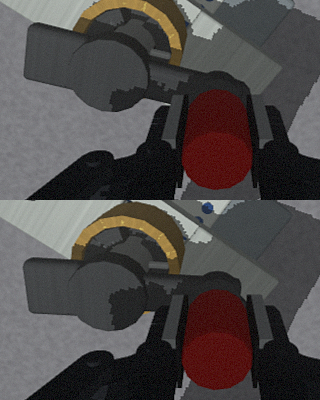

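```bash
sed -i 's/^A=.*/A=np.array([.5720,-.0468]); PHI0=np.arctan2(-.0979+.0468,.5493-.5720)/' arc.py
python3 - <<'E'
from arc import *
now();rows(np.arange(.7,.86,.05))
E
```

```text
t 5.12 th 0.655 r 55.2mm z 0.2003 Fr -4.82 Ft 0.15 Fz -0.10 w 0.0271
rot [-0.02 -0.01  0.01]
0.7 [-0.006, -0.002, -0.062]
0.75 [-0.005, -0.002, -0.13]
0.8 [-0.005, -0.005, -0.199]
0.85 [-0.005, -0.012, -0.268]
```

```bash
python3 -m inch '[[0,-0.002,-0.062,0,0,0,20],[0,-0.002,-0.13,0,0,0,20],[0,-0.005,-0.199,0,0,0,20]]'
cat > st.py <<'E'
import sys
from arc import *
k=int(sys.argv[1]); d=float(sys.argv[2])
now();snap(f"w{k}");now();th=float(sys.argv[3]);rows(th+d*np.arange(1,int(sys.argv[4])+1))
a=cv2.imread(f"pics/w{k-1}.png")[180:400,100:420];b=cv2.imread(f"pics/w{k}.png")[180:400,100:420]
cv2.imwrite(f"pics/p{k}.png",np.hstack([a,b]))
E
python3 st.py 6 .05 .8 4
```

```text
clock: 5.37
eef_pos: [0.5922, -0.098, 0.2001]
eef_rot: [-0.108, -0.698, -0.109, 0.699]
contact_force: [-4.0, 4.1, -0.5]
width: 0.0272
t 5.37 th 0.793 r 55.0mm z 0.2001 Fr -5.28 Ft -2.26 Fz -0.50 w 0.0272
t 5.42 th 0.811 r 55.0mm z 0.2002 Fr -4.68 Ft -0.05 Fz -0.25 w 0.0270
rot [-0.02 -0.01  0.01]
0.85 [-0.008, -0.006, -0.054]
0.9 [-0.008, -0.016, -0.122]
0.95 [-0.008, -0.029, -0.189]
1.0 [-0.007, -0.046, -0.256]
```

View pics/p6.png

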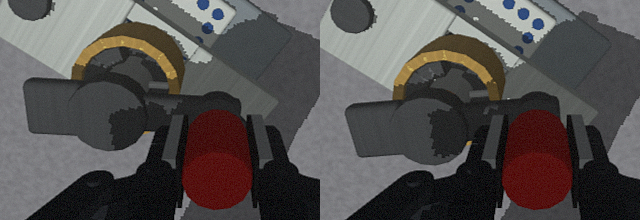

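```bash
sed -i 's/^A=.*/A=np.array([.5716,-.0460]); PHI0=np.arctan2(-.0979+.0468,.5493-.5720)/' arc.py
python3 - <<'E'
from arc import *
now();rows(np.arange(.85,1.01,.05))
E
```

```text
t 5.42 th 0.812 r 55.9mm z 0.2002 Fr -4.68 Ft -0.04 Fz -0.25 w 0.0270
rot [-0.02 -0.01  0.01]
0.85 [-0.008, -0.028, -0.05]
0.9 [-0.008, -0.038, -0.118]
0.95 [-0.008, -0.051, -0.186]
1.0 [-0.007, -0.068, -0.253]
```

```bash
python3 -m inch '[[-0.008,-0.028,-0.05,0,0,0,20],[-0.008,-0.038,-0.118,0,0,0,20],[-0.008,-0.051,-0.186,0,0,0,20]]'
python3 st.py 7 .05 .95 4
```

```text
clock: 5.67
eef_pos: [0.5996, -0.0941, 0.2006]
eef_rot: [0.109, 0.699, 0.109, -0.699]
contact_force: [-2.6, 1.5, -1.0]
width: 0.0274
t 5.67 th 0.946 r 55.7mm z 0.2006 Fr -2.62 Ft -1.54 Fz -1.04 w 0.0274
t 5.72 th 0.963 r 55.6mm z 0.2006 Fr -2.17 Ft -0.78 Fz -0.02 w 0.0274
rot [-0.02 -0.02  0.  ]
1.0 [0.003, -0.028, -0.046]
1.05 [0.003, -0.048, -0.112]
1.1 [0.003, -0.072, -0.176]
1.15 [0.003, -0.098, -0.24]
```

View pics/p7.png

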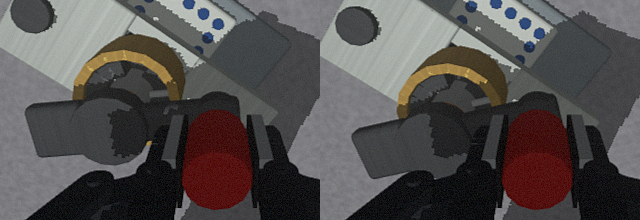

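Force is falling and there is no drop yet: the arm end still sits right at the knob's base. Continuing.

```bash
python3 -m inch '[[0,-0.028,-0.046,0,0,0,20],[0,-0.048,-0.112,0,0,0,20],[0,-0.072,-0.176,0,0,0,20]]'
python3 st.py 8 .05 1.1 4
```

```text
clock: 5.97
eef_pos: [0.6064, -0.0891, 0.2007]
eef_rot: [0.109, 0.699, 0.109, -0.698]
contact_force: [-2.1, 0.5, 0.2]
width: 0.0269
t 5.97 th 1.098 r 55.4mm z 0.2007 Fr -1.67 Ft -1.33 Fz 0.16 w 0.0269
t 6.02 th 1.115 r 55.4mm z 0.2007 Fr -2.00 Ft -0.56 Fz 0.46 w 0.0275
rot [-0.02 -0.03 -0.  ]
1.15 [0.005, -0.028, -0.041]
1.2 [0.006, -0.057, -0.103]
1.25 [0.006, -0.09, -0.164]
1.3 [0.006, -0.126, -0.222]
```

View pics/p8.png

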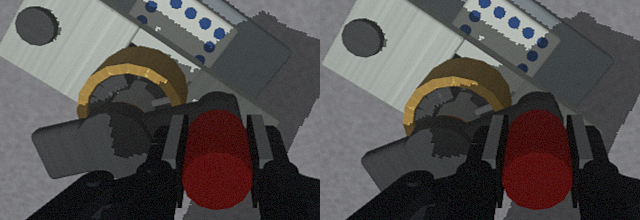

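```bash
python3 -m inch '[[0.005,-0.028,-0.041,0,0,0,20],[0.006,-0.057,-0.103,0,0,0,20],[0.006,-0.09,-0.164,0,0,0,20]]'
python3 st.py 9 .05 1.25 4
```

```text
clock: 6.27
eef_pos: [0.6123, -0.0832, 0.2005]
eef_rot: [0.109, 0.7, 0.109, -0.698]
contact_force: [-2.5, 0.2, -0.4]
width: 0.0272
t 6.27 th 1.249 r 55.2mm z 0.2005 Fr -1.96 Ft -1.52 Fz -0.44 w 0.0272
t 6.32 th 1.267 r 55.2mm z 0.2005 Fr -1.81 Ft -1.82 Fz 0.25 w 0.0274
rot [-0.01 -0.03 -0.  ]
1.3 [0.001, -0.027, -0.036]
1.35 [0.001, -0.066, -0.093]
1.4 [0.001, -0.107, -0.148]
1.45 [0.001, -0.151, -0.201]
```

View pics/p9.png

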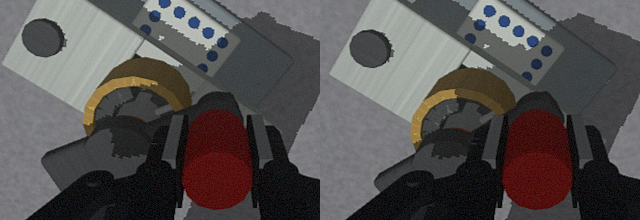

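```bash
python3 -m inch '[[0,-0.027,-0.036,0,0,0,20],[0,-0.066,-0.093,0,0,0,20],[0,-0.107,-0.148,0,0,0,20]]'
sed -i 's/^cv2.imwrite.*/c=manip.camera("scene")["frame"][:,:,::-1]; cv2.imwrite(f"pics\/s{k}.png",c); cc=cv2.resize(c[200:310,200:360],None,fx=2,fy=2,interpolation=cv2.INTER_CUBIC); cv2.imwrite(f"pics\/p{k}.png",np.vstack([np.hstack([a,b]),np.hstack([cc,cc*0])]))/' st.py
python3 st.py 10 .05 1.4 4
```

```text
clock: 6.57
eef_pos: [0.6173, -0.0765, 0.2005]
eef_rot: [0.109, 0.7, 0.109, -0.697]
contact_force: [-3.3, 0.3, -0.4]
width: 0.0274
t 6.57 th 1.400 r 55.0mm z 0.2005 Fr -2.93 Ft -1.56 Fz -0.38 w 0.0274
t 6.62 th 1.418 r 54.9mm z 0.2005 Fr -2.75 Ft -0.22 Fz 0.85 w 0.0272
rot [-0.01 -0.04 -0.  ]
1.45 [0.001, -0.026, -0.035]
1.5 [0.001, -0.073, -0.085]
1.55 [0.001, -0.122, -0.133]
1.6 [0.001, -0.174, -0.179]
```

View pics/p10.png

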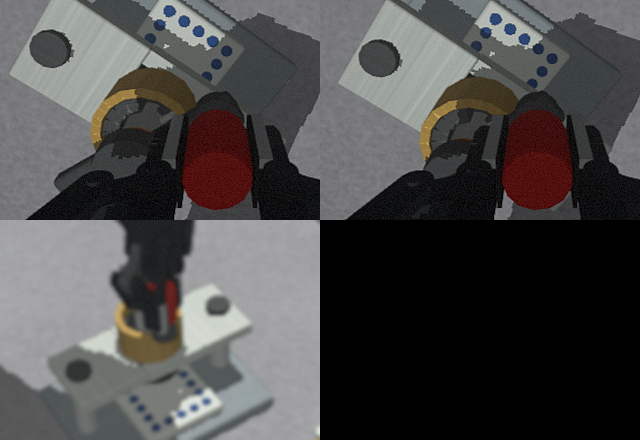

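```bash
python3 -m inch '[[0,-0.026,-0.035,0,0,0,20],[0,-0.073,-0.085,0,-0.04,0,20],[0,-0.122,-0.133,0,-0.04,0,20]]'
python3 st.py 11 .05 1.55 4
```

```text
clock: 6.92
eef_pos: [0.6212, -0.0694, 0.2005]
eef_rot: [-0.109, -0.698, -0.109, 0.699]
contact_force: [-3.6, -0.2, 0.5]
width: 0.0274
t 6.92 th 1.548 r 54.8mm z 0.2005 Fr -3.19 Ft -1.78 Fz 0.51 w 0.0274
t 6.97 th 1.567 r 54.7mm z 0.2005 Fr -3.48 Ft -0.48 Fz -0.11 w 0.0267
rot [ 0.   -0.    0.01]
1.6 [-0.0, -0.029, -0.034]
1.65 [-0.0, -0.083, -0.077]
1.7 [-0.0, -0.139, -0.117]
1.75 [-0.0, -0.196, -0.155]
```

View pics/p11.png

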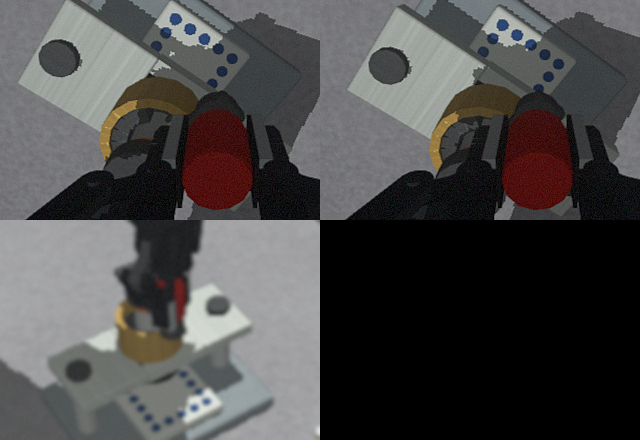

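```bash
sed -i 's/^A=np.array(\[[^]]*\])/A=np.array([.5711,-.0460])/' arc.py
python3 -m inch '[[0,-0.024,-0.026,0,0,0,20],[0,-0.078,-0.07,0,0,0,20],[0,-0.134,-0.11,0,0,0,20]]'
python3 st.py 12 .05 1.7 4
```

```text
clock: 7.27
eef_pos: [0.6238, -0.062, 0.2004]
eef_rot: [-0.11, -0.698, -0.11, 0.699]
contact_force: [-4.5, -0.7, -0.8]
width: 0.0272
t 7.27 th 1.695 r 55.1mm z 0.2004 Fr -4.07 Ft -1.94 Fz -0.79 w 0.0272
t 7.32 th 1.715 r 55.0mm z 0.2004 Fr -3.95 Ft 0.36 Fz 0.59 w 0.0270
rot [ 0.01 -0.    0.01]
1.75 [-0.003, -0.041, -0.025]
1.8 [-0.003, -0.1, -0.059]
1.85 [-0.002, -0.161, -0.091]
1.9 [-0.002, -0.224, -0.119]
```

View pics/p12.png

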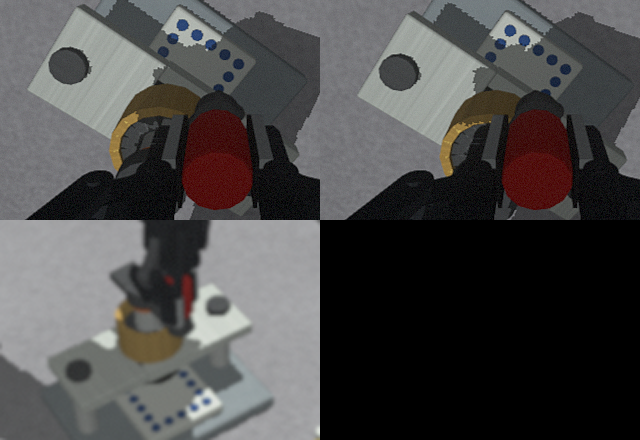

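```bash
sed -i 's/^A=np.array(\[[^]]*\])/A=np.array([.5706,-.0460])/' arc.py
python3 -m inch '[[0,-0.045,-0.013,0,0,0,20],[0,-0.104,-0.047,0,0,0,20],[0,-0.165,-0.079,0,0,0,20]]'
python3 st.py 13 .05 1.85 4
```

```text
clock: 7.62
eef_pos: [0.6254, -0.0537, 0.2006]
eef_rot: [0.11, 0.699, 0.111, -0.698]
contact_force: [-2.9, -0.7, -0.5]
width: 0.0273
t 7.62 th 1.849 r 55.4mm z 0.2006 Fr -2.81 Ft -1.14 Fz -0.50 w 0.0273
t 7.67 th 1.864 r 55.3mm z 0.2005 Fr -3.03 Ft -1.50 Fz -0.95 w 0.0270
rot [ 0.02 -0.01  0.01]
1.9 [0.0, -0.048, -0.013]
1.95 [0.0, -0.112, -0.039]
2.0 [0.0, -0.177, -0.061]
2.05 [0.001, -0.243, -0.08]
```

View pics/p13.png

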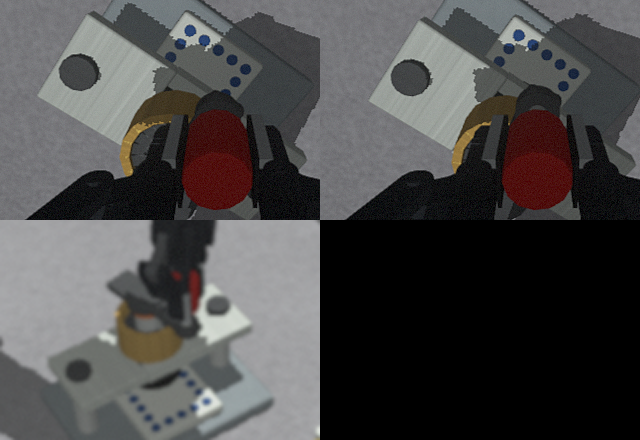

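```bash
python3 -m inch '[[0,-0.048,-0.013,0,0,0,20],[0,-0.112,-0.039,0,0,0,20],[0,-0.177,-0.061,0,0,0,20]]'
python3 st.py 14 .05 2.0 4
```

```text
clock: 7.97
eef_pos: [0.6257, -0.0458, 0.2006]
eef_rot: [0.11, 0.699, 0.111, -0.698]
contact_force: [-3.3, -1.4, -0.2]
width: 0.0272
t 7.97 th 1.992 r 55.1mm z 0.2006 Fr -3.32 Ft -1.41 Fz -0.20 w 0.0272
t 8.02 th 2.011 r 55.2mm z 0.2006 Fr -2.60 Ft -1.45 Fz -0.20 w 0.0273
rot [ 0.02 -0.01  0.02]
2.05 [0.002, -0.053, -0.011]
2.1 [0.002, -0.12, -0.026]
2.15 [0.002, -0.188, -0.039]
2.2 [0.002, -0.256, -0.047]
```

View pics/p14.png

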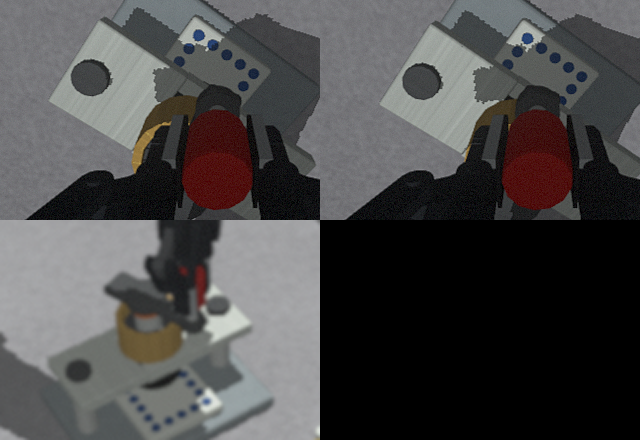

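No drop yet. The crank's counter-end is now plainly visible in the scene view at about (125,285) in the composite.

```bash
python3 -m inch '[[0,-0.053,-0.011,0,0,0,20],[0,-0.12,-0.026,0,0,0,20],[0,-0.188,-0.037,0,0,0,20]]'
python3 st.py 15 .05 2.15 4
```

```text
clock: 8.32
eef_pos: [0.6249, -0.0373, 0.2006]
eef_rot: [0.11, 0.699, 0.111, -0.698]
contact_force: [-2.8, -2.6, 0.3]
width: 0.0271
t 8.32 th 2.148 r 55.0mm z 0.2006 Fr -3.14 Ft -2.12 Fz 0.27 w 0.0271
t 8.37 th 2.165 r 54.9mm z 0.2006 Fr -2.10 Ft -0.41 Fz -0.28 w 0.0272
rot [ 0.03 -0.01  0.02]
2.2 [0.002, -0.047, -0.007]
2.25 [0.002, -0.116, -0.013]
2.3 [0.003, -0.185, -0.015]
2.35 [0.003, -0.253, -0.013]
```

View pics/p15.png

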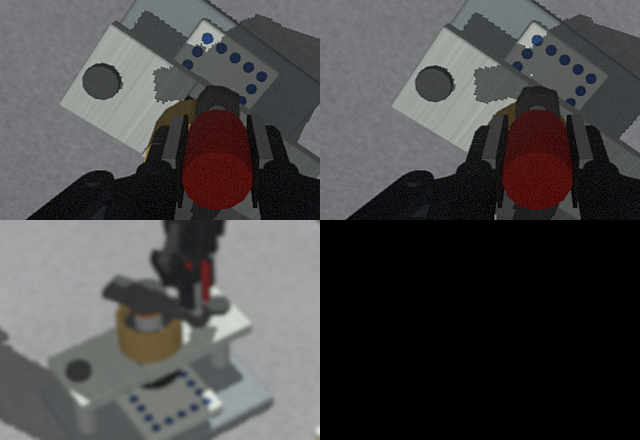

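```bash
python3 -m inch '[[0,-0.047,-0.007,0,0,0,20],[0,-0.116,-0.013,0,0,0,20],[0,-0.185,-0.015,0,0,0,20]]'
python3 st.py 16 .05 2.3 4
```

```text
clock: 8.67
eef_pos: [0.6238, -0.0327, 0.2009]
eef_rot: [0.111, 0.699, 0.109, -0.698]
contact_force: [0.7, -11.5, 0.5]
width: 0.0276
t 8.67 th 2.234 r 54.8mm z 0.2009 Fr -2.08 Ft -11.35 Fz 0.46 w 0.0276
t 8.72 th 2.237 r 54.8mm z 0.2010 Fr -1.91 Ft -7.05 Fz 0.03 w 0.0269
rot [ 0.01 -0.02 -0.03]
2.35 [0.011, -0.155, -0.006]
2.4 [0.011, -0.223, -0.001]
2.45 [0.011, -0.292, 0.008]
2.5 [0.011, -0.359, 0.02]
```

View pics/p16.png

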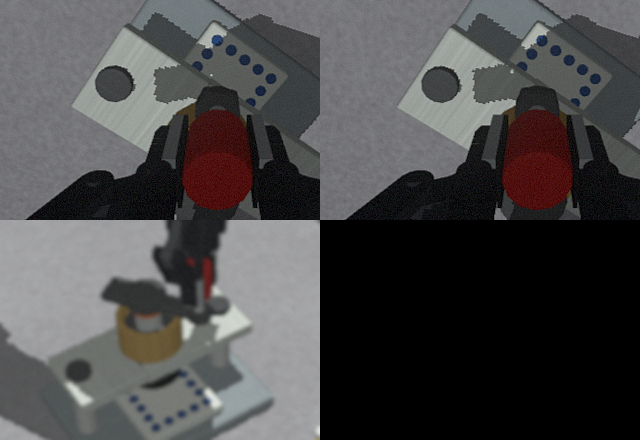

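Resistance: the tangential force is -11 N at th≈2.24, so I've hit either the rear stop, about 0.5 rad past the drop, or something else. I'll compare the hub height before and now.

```bash
python3 - <<'E'
import cv2,numpy as np
R=[cv2.imread("pics/scene0.png")]+[cv2.imread(f"pics/s{k}.png") for k in (11,12,13,14,16)]
t=[cv2.resize(i[220:285,245:310],None,fx=4,fy=4,interpolation=cv2.INTER_CUBIC) for i in R]
cv2.imwrite("pics/cmp.png",np.vstack([np.hstack(t[:3]),np.hstack(t[3:])]))
from h import *
print(manip.state()["joint_pos"])
E
```

```text
[ 0.01294375  0.65049121 -0.01082918  1.6514481   0.01092903  0.83685146
 -1.26077391]
```

View pics/cmp.png

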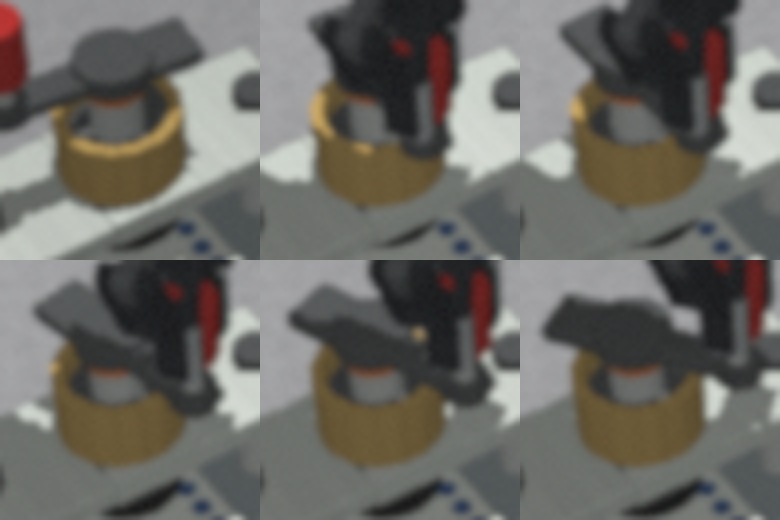

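The orange collar under the hub sits at tile y≈100 in frames 11 and 12 and y≈112 from frame 13 on, about 3 px or 9 mm lower. So the drop seems to have come between th 1.72 and 1.86, and I've run to the rear stop since. I'll quantify that.

```bash
python3 - <<'E'
from h import *
S=manip.camera("scene")
A=np.array([.5711,-.0470])
for k in ["cene0",10,11,12,13,14,15,16]:
    im=cv2.imread(f"pics/s{k}.png").astype(float)
    x=np.arange(265,285); sub=im[234:258,265:285]
    red=np.clip(sub[:,:,2]-1.15*sub[:,:,1]-4,0,None)   # reddish
    red[:, :]*= (sub[:,:,2]-sub[:,:,0]<120)
    cols=slice(5,13)
    r=red[:,cols]; print(k,"row %.2f"%((r.sum(1)*np.arange(234,258)).sum()/r.sum()), "sum %.0f"%r.sum(), (r.sum(1)).astype(int)[4:22])
for z in (.15,.141): print(proj(S,np.array([*A,z])))
E
```

```text
cene0 row 246.72 sum 187 [ 0  0  0  0  0  0 11 94 58  0  0  0  0  0  0  0  0  0]
10 row 234.80 sum 177 [0 0 0 0 0 0 0 0 0 0 0 0 0 0 0 0 0 0]
11 row 245.74 sum 72 [ 0  0  0  0  0  0 30 34  0  0  0  0  0  0  0  0  0  0]
12 row 244.59 sum 103 [ 0  0  0  0  0  0 42 60  0  0  0  0  0  0  0  0  0  0]
13 row 247.63 sum 132 [ 0  0  0  0  0  0  0  0  0 48 83  0  0  0  0  0  0  0]
14 row 247.53 sum 173 [ 0  0  0  0  0  0  0  0  0 81 91  0  0  0  0  0  0  0]
15 row 247.44 sum 175 [ 0  0  0  0  0  0  0  0  8 81 83  0  0  0  0  0  0  0]
16 row 247.44 sum 171 [ 0  0  0  0  0  0  0  0  6 83 81  0  0  0  0  0  0  0]
[273.25555603 240.3863269 ]
[273.59828894 243.80420775]
```

This is clear evidence: the collar row goes from 244.6 to 247.6 between frames 12 and 13, 3 px or about 9 mm. The drop is near th≈1.76, consistent with the stop about 0.5 rad farther back. I'll fit the circle before the forward turn.

```bash
python3 - <<'E'
import numpy as np
from scipy.optimize import least_squares
P=np.array([(.5493,-.0979),(.5732,-.1023),(.5842,-.1007),(.5922,-.098),(.5996,-.0941),(.6064,-.0891),(.6123,-.0832),(.6173,-.0765),(.6212,-.0694),(.6238,-.062),(.6254,-.0537),(.6257,-.0458),(.6249,-.0373)])
F=np.array([-1.7,-5.3,-4.9,-5.3,-2.6,-1.7,-2,-2.9,-3.2,-4,-2.8,-3.3,-3.1])
s=least_squares(lambda p:np.hypot(*(P-p[:2]).T)-p[2],[.572,-.047,.055]);print(s.x,(s.fun*1e3).round(2))
s=least_squares(lambda p:np.hypot(*(P-p[:2]).T)-.055,[.572,-.047]);print(s.x,(s.fun*1e3).round(2))
# compliance k: pos = circle - F/k... radius 55 fixed
s=least_squares(lambda p:np.hypot(*(P-p[:2]).T)-.055+p[2]*F*1e-3,[.572,-.047,.1]);print(s.x,(s.fun*1e3).round(2))
E
```

```text
[ 0.57072462 -0.04725858  0.05504572] [-0.06  0.05  0.07  0.05 -0.02 -0.06 -0.09 -0.05  0.07  0.04  0.01 -0.05
  0.04]
[ 0.57076098 -0.04729742] [-0.03  0.06  0.07  0.05 -0.03 -0.07 -0.1  -0.06  0.07  0.04  0.01 -0.04
  0.05]
[ 0.57068288 -0.04719471  0.03296003] [-0.03 -0.01  0.02 -0.    0.02  0.01 -0.04 -0.03  0.08  0.01  0.01 -0.07
  0.01]
```

```bash
sed -i 's/^A=.*/A=np.array([.5707,-.0473]); PHI0=0.0/; s/+1)%(2\*np.pi)-1/)%(2*np.pi)/; s/\.055\*/.05505*/' arc.py
cat > fw.py <<'E'
import sys
from arc import *
a,d,n,z0,z1=map(float,sys.argv[1:6]); now()
for i in range(1,int(n)+1):
    sys.stdout.write("")
    th=a-d*i
    s=manip.state(); w,x,y,zz=s["eef_rot"]; R=Ro.from_quat([x,y,zz,w])
    P=np.array([*(A+.05505*np.array([np.cos(th),np.sin(th)])),z0+(z1-z0)*i/n])
    print(("%.2f "%th)+str((R.inv().apply(P-s["eef_pos"])/.04).round(2).tolist()))
N=Ro.from_matrix([[0,.3067,-.9518],[0,-.9518,-.3067],[-1,0,0]]);print((R.inv()*N).as_rotvec(degrees=True)/6)
E
python3 fw.py 0.25 .07 20 .2005 .196
```

```text
t 8.82 th 0.272 r 55.1mm z 0.2010 Fr -2.45 Ft -7.54 Fz -0.39 w 0.0271
0.18 [0.02, 0.13, 0.01]
0.11 [0.02, 0.22, 0.03]
0.04 [0.03, 0.31, 0.05]
-0.03 [0.04, 0.41, 0.08]
-0.10 [0.04, 0.5, 0.12]
-0.17 [0.05, 0.58, 0.16]
-0.24 [0.05, 0.67, 0.2]
-0.31 [0.06, 0.75, 0.26]
-0.38 [0.06, 0.82, 0.32]
-0.45 [0.07, 0.89, 0.38]
-0.52 [0.08, 0.96, 0.45]
-0.59 [0.08, 1.02, 0.52]
-0.66 [0.09, 1.08, 0.6]
-0.73 [0.09, 1.13, 0.68]
-0.80 [0.1, 1.18, 0.77]
-0.87 [0.1, 1.22, 0.86]
-0.94 [0.11, 1.25, 0.95]
-1.01 [0.11, 1.28, 1.04]
-1.08 [0.12, 1.3, 1.13]
-1.15 [0.13, 1.31, 1.23]
[ 0.01076536 -0.02219744 -0.02140964]
```

```bash
python3 -m inch '[[0.02,0.13,0.01,0,0,0,20],[0.02,0.22,0.03,0,0,0,20],[0.03,0.31,0.05,0,0,0,20],[0.04,0.41,0.08,0,0,0,20],[0.04,0.5,0.12,0,0,0,20],[0.05,0.58,0.16,0,0,0,20],[0.05,0.67,0.2,0,0,0,20],[0.06,0.75,0.26,0,0,0,20],[0.06,0.82,0.32,0,0,0,20],[0.07,0.89,0.38,0,0,0,20]]'
python3 fw.py -0.45 .07 20 .198 .1945
```

```text
clock: 9.65
eef_pos: [0.6203, -0.0712, 0.1983]
eef_rot: [0.111, 0.7, 0.11, -0.697]
contact_force: [-2.0, 2.3, -0.2]
width: 0.0275
t 9.65 th 5.834 r 55.0mm z 0.1983 Fr -2.79 Ft 1.16 Fz -0.15 w 0.0275
-0.52 [0.01, 0.07, 0.07]
-0.59 [0.02, 0.13, 0.14]
-0.66 [0.02, 0.19, 0.22]
-0.73 [0.03, 0.24, 0.3]
-0.80 [0.03, 0.28, 0.39]
-0.87 [0.03, 0.32, 0.47]
-0.94 [0.04, 0.36, 0.57]
-1.01 [0.04, 0.38, 0.66]
-1.08 [0.05, 0.4, 0.75]
-1.15 [0.05, 0.42, 0.85]
-1.22 [0.05, 0.43, 0.94]
-1.29 [0.06, 0.43, 1.04]
-1.36 [0.06, 0.42, 1.14]
-1.43 [0.07, 0.41, 1.23]
-1.50 [0.07, 0.39, 1.33]
-1.57 [0.07, 0.36, 1.42]
-1.64 [0.08, 0.33, 1.51]
-1.71 [0.08, 0.29, 1.6]
-1.78 [0.09, 0.24, 1.68]
-1.85 [0.09, 0.19, 1.76]
[ 0.01067268 -0.02626084 -0.0188545 ]
```

Moving freely (tangential force 1.2 N), past the drop angle going forward. Continuing.

```bash
python3 -m inch '[[0.01,0.07,0.07,0,0,0,20],[0.02,0.13,0.14,0,0,0,20],[0.02,0.19,0.22,0,0,0,20],[0.03,0.24,0.3,0,0,0,20],[0.03,0.28,0.39,0,0,0,20],[0.03,0.32,0.47,0,0,0,20],[0.04,0.36,0.57,0,0,0,20],[0.04,0.38,0.66,0,0,0,20],[0.05,0.4,0.75,0,0,0,20],[0.05,0.42,0.85,0,0,0,20],[0.05,0.43,0.94,0,0,0,20],[0.06,0.43,1.04,0,0,0,20],[0.06,0.42,1.14,0,0,0,20],[0.07,0.41,1.23,0,0,0,20],[0.07,0.39,1.33,0,0,0,20],[0.07,0.36,1.42,0,0,0,20],[0.08,0.33,1.51,0,0,0,20],[0.08,0.29,1.6,0,0,0,20],[0.09,0.24,1.68,0,0,0,20],[0.09,0.19,1.76,0,0,0,20]]'
python3 fw.py -1.85 .07 20 .1945 .192
python3 - <<'E'
from h import *
for n in("scene","wrist"):
    cv2.imwrite(f"pics/{n}20.png",manip.camera(n)["frame"][:,:,::-1])
a=cv2.resize(cv2.imread("pics/scene20.png")[200:310,200:360],None,fx=2.5,fy=2.5); b=cv2.imread("pics/wrist20.png")[180:455,100:500]
cv2.imwrite("pics/p20.png",np.hstack([a,b]))
E
```

```text
clock: 11.32
eef_pos: [0.556, -0.1004, 0.1948]
eef_rot: [0.111, 0.7, 0.109, -0.697]
contact_force: [2.9, 3.7, -0.0]
width: 0.0275
t 11.32 th 4.443 r 55.0mm z 0.1948 Fr -4.32 Ft 1.79 Fz -0.01 w 0.0275
-1.92 [0.01, -0.06, 0.09]
-1.99 [0.01, -0.13, 0.16]
-2.06 [0.01, -0.19, 0.23]
-2.13 [0.02, -0.26, 0.3]
-2.20 [0.02, -0.34, 0.36]
-2.27 [0.02, -0.42, 0.41]
-2.34 [0.03, -0.5, 0.46]
-2.41 [0.03, -0.59, 0.5]
-2.48 [0.03, -0.68, 0.54]
-2.55 [0.03, -0.77, 0.57]
-2.62 [0.04, -0.86, 0.59]
-2.69 [0.04, -0.96, 0.61]
-2.76 [0.04, -1.05, 0.62]
-2.83 [0.04, -1.15, 0.62]
-2.90 [0.05, -1.25, 0.62]
-2.97 [0.05, -1.34, 0.61]
-3.04 [0.05, -1.44, 0.59]
-3.11 [0.06, -1.53, 0.57]
-3.18 [0.06, -1.62, 0.54]
-3.25 [0.06, -1.71, 0.5]
[ 0.0099082  -0.0408518  -0.02869889]
```

View pics/p20.png

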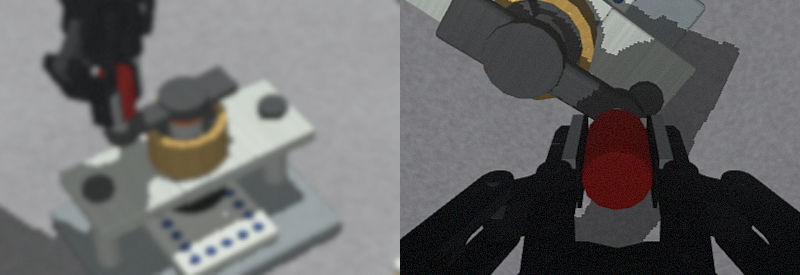

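The hub is clearly lower and closer to the boss than at the start for the same angle, and the grip is sound. Adding 0.04 tilt correction.

```bash
python3 -m inch '[[0.01,-0.06,0.09,0,-0.04,0,20],[0.01,-0.13,0.16,0,-0.04,0,20],[0.01,-0.19,0.23,0,-0.04,0,20],[0.02,-0.26,0.3,0,-0.04,0,20],[0.02,-0.34,0.36,0,-0.04,0,20],[0.02,-0.42,0.41,0,-0.04,0,20],[0.03,-0.5,0.46,0,-0.04,0,20],[0.03,-0.59,0.5,0,-0.04,0,20],[0.03,-0.68,0.54,0,-0.04,0,20],[0.03,-0.77,0.57,0,-0.04,0,20],[0.04,-0.86,0.59,0,-0.04,0,20],[0.04,-0.96,0.61,0,-0.04,0,20],[0.04,-1.05,0.62,0,-0.04,0,20],[0.04,-1.15,0.62,0,-0.04,0,20],[0.05,-1.25,0.62,0,-0.04,0,20],[0.05,-1.34,0.61,0,-0.04,0,20],[0.05,-1.44,0.59,0,-0.04,0,20],[0.06,-1.53,0.57,0,-0.04,0,20],[0.06,-1.62,0.54,0,-0.04,0,20],[0.06,-1.71,0.5,0,-0.04,0,20]]'
python3 fw.py -3.25 .07 20 .192 .1895
```

```text
clock: 13.08
eef_pos: [0.5157, -0.0428, 0.1924]
eef_rot: [0.111, 0.699, 0.108, -0.698]
contact_force: [4.4, -2.3, -1.7]
width: 0.0273
t 13.08 th 3.060 r 55.1mm z 0.1924 Fr -4.61 Ft 1.95 Fz -1.69 w 0.0273
-3.32 [0.01, -0.12, -0.06]
-3.39 [0.01, -0.2, -0.11]
-3.46 [0.02, -0.28, -0.16]
-3.53 [0.02, -0.36, -0.22]
-3.60 [0.02, -0.43, -0.29]
-3.67 [0.03, -0.5, -0.35]
-3.74 [0.03, -0.56, -0.43]
-3.81 [0.03, -0.62, -0.51]
-3.88 [0.03, -0.67, -0.59]
-3.95 [0.04, -0.71, -0.67]
-4.02 [0.04, -0.75, -0.76]
-4.09 [0.04, -0.78, -0.85]
-4.16 [0.05, -0.81, -0.95]
-4.23 [0.05, -0.83, -1.04]
-4.30 [0.05, -0.84, -1.13]
-4.37 [0.05, -0.85, -1.23]
-4.44 [0.06, -0.85, -1.33]
-4.51 [0.06, -0.84, -1.42]
-4.58 [0.06, -0.83, -1.52]
-4.65 [0.07, -0.81, -1.61]
[-0.00205032  0.00572876 -0.0447488 ]
```

```bash
python3 -m inch '[[0.01,-0.12,-0.06,0,0,-0.04,20],[0.01,-0.2,-0.11,0,0,-0.04,20],[0.02,-0.28,-0.16,0,0,-0.04,20],[0.02,-0.36,-0.22,0,0,-0.04,20],[0.02,-0.43,-0.29,0,0,-0.04,20],[0.03,-0.5,-0.35,0,0,-0.04,20],[0.03,-0.56,-0.43,0,0,-0.04,20],[0.03,-0.62,-0.51,0,0,-0.04,20],[0.03,-0.67,-0.59,0,0,-0.04,20],[0.04,-0.71,-0.67,0,0,-0.04,20],[0.04,-0.75,-0.76,0,0,-0.04,20],[0.04,-0.78,-0.85,0,0,-0.04,20],[0.05,-0.81,-0.95,0,0,-0.04,20],[0.05,-0.83,-1.04,0,0,-0.04,20],[0.05,-0.84,-1.13,0,0,-0.04,20],[0.05,-0.85,-1.23,0,0,-0.04,20],[0.06,-0.85,-1.33,0,0,-0.04,20],[0.06,-0.84,-1.42,0,0,-0.04,20],[0.06,-0.83,-1.52,0,0,-0.04,20],[0.07,-0.81,-1.61,0,0,-0.04,20]]'
python3 fw.py -4.65 .07 20 .1895 .187
```

```text
clock: 14.75
eef_pos: [0.5671, 0.0078, 0.1892]
eef_rot: [-0.11, -0.698, -0.11, 0.699]
contact_force: [-2.3, -4.1, -1.1]
width: 0.0273
t 14.75 th 1.637 r 55.2mm z 0.1892 Fr -3.97 Ft 2.56 Fz -1.06 w 0.0273
-4.72 [-0.0, 0.03, -0.1]
-4.79 [-0.0, 0.07, -0.19]
-4.86 [0.0, 0.1, -0.27]
-4.93 [0.01, 0.15, -0.36]
-5.00 [0.01, 0.2, -0.44]
-5.07 [0.01, 0.26, -0.52]
-5.14 [0.01, 0.32, -0.59]
-5.21 [0.02, 0.39, -0.66]
-5.28 [0.02, 0.46, -0.72]
-5.35 [0.02, 0.54, -0.78]
-5.42 [0.03, 0.62, -0.84]
-5.49 [0.03, 0.7, -0.88]
-5.56 [0.03, 0.79, -0.93]
-5.63 [0.04, 0.88, -0.96]
-5.70 [0.04, 0.97, -0.99]
-5.77 [0.04, 1.06, -1.01]
-5.84 [0.05, 1.16, -1.03]
-5.91 [0.05, 1.25, -1.04]
-5.98 [0.05, 1.35, -1.04]
-6.05 [0.05, 1.45, -1.04]
[-0.00205963  0.01491973 -0.00224018]
```

```bash
python3 -m inch '[[0,0.03,-0.1,0,0,0,20],[0,0.07,-0.19,0,0,0,20],[0,0.1,-0.27,0,0,0,20],[0.01,0.15,-0.36,0,0,0,20],[0.01,0.2,-0.44,0,0,0,20],[0.01,0.26,-0.52,0,0,0,20],[0.01,0.32,-0.59,0,0,0,20],[0.02,0.39,-0.66,0,0,0,20],[0.02,0.46,-0.72,0,0,0,20],[0.02,0.54,-0.78,0,0,0,20],[0.03,0.62,-0.84,0,0,0,20],[0.03,0.7,-0.88,0,0,0,20],[0.03,0.79,-0.93,0,0,0,20],[0.04,0.88,-0.96,0,0,0,20],[0.04,0.97,-0.99,0,0,0,20],[0.04,1.06,-1.01,0,0,0,20],[0.05,1.16,-1.03,0,0,0,20],[0.05,1.25,-1.04,0,0,0,20],[0.05,1.35,-1.04,0,0,0,20],[0.05,1.45,-1.04,0,0,0,20]]'
python3 fw.py -6.05 .074 6 .187 .187
python3 - <<'E'
from h import *
cv2.imwrite("pics/s21.png",manip.camera("scene")["frame"][:,:,::-1])
E
```

```text
clock: 16.42
eef_pos: [0.6244, -0.0346, 0.1871]
eef_rot: [-0.11, -0.698, -0.11, 0.699]
contact_force: [-3.8, 1.2, -0.2]
width: 0.027
t 16.42 th 0.232 r 55.2mm z 0.1871 Fr -3.46 Ft 2.01 Fz -0.19 w 0.0270
-6.12 [0.0, 0.1, 0.01]
-6.20 [0.0, 0.2, 0.03]
-6.27 [0.0, 0.3, 0.06]
-6.35 [0.0, 0.39, 0.09]
-6.42 [0.0, 0.49, 0.13]
-6.49 [0.0, 0.58, 0.18]
[0.00054206 0.01719436 0.00353768]
```

```bash
python3 -m inch '[[0,0.1,0.01,0,0,0,20],[0,0.2,0.03,0,0,0,20],[0,0.3,0.06,0,0,0,20],[0,0.39,0.09,0,0,0,20],[0,0.48,0.13,0,0,0,20],[0,0.55,0.165,0,0,0,20],[0,0.58,0.18,0,0,0,20],[0,0.58,0.18,0,0,0,20],[0,0.58,0.18,0,0,0,20],[0,0.58,0.18,0,0,0,20]]'
python3 fw.py -6.493 0 1 .187 .187
python3 - <<'E'
from arc import *
for n in("scene","wrist","top"):
    cv2.imwrite(f"pics/{n}22.png",manip.camera(n)["frame"][:,:,::-1])
now()
a=cv2.imread("pics/scene22.png");b=cv2.imread("pics/wrist22.png")
for k in ("s12","s13","scene22"):
    im=cv2.imread(f"pics/{k}.png").astype(float);sub=im[234:258,265:285]
    r=np.clip(sub[:,:,2]-1.15*sub[:,:,1]-4,0,None)[:,5:13].sum(1);print(k,r.astype(int))
t=[cv2.resize(cv2.imread(f"pics/{k}.png")[215:285,240:320],None,fx=4,fy=4,interpolation=cv2.INTER_CUBIC) for k in("s13","scene22")]
cv2.imwrite("pics/p22.png",np.vstack([np.hstack(t),b[180:480,:]]))
E
```

```text
clock: 17.3
eef_pos: [0.6243, -0.0605, 0.187]
eef_rot: [-0.11, -0.698, -0.109, 0.7]
contact_force: [-4.6, 1.2, 0.2]
width: 0.0271
t 17.30 th 6.042 r 55.1mm z 0.1870 Fr -4.75 Ft 0.03 Fz 0.24 w 0.0271
-6.49 [0.0, -0.04, -0.02]
[-0.01190906  0.02752787 -0.00246848]
t 17.45 th 6.041 r 55.1mm z 0.1870 Fr -4.67 Ft -0.05 Fz -0.70 w 0.0270
s12 [ 0  0  0  0  0  0  0  0  0  0 42 60  0  0  0  0  0  0  0  0  0  0  0  0]
s13 [ 0  0  0  0  0  0  0  0  0  0  0  0  0 48 83  0  0  0  0  0  0  0  0  0]
scene22 [ 0  0  0  0  0  0  0  0  0  0  0  0  0  0  0  0  3 58 32  0  0  0  0  0]
```

View pics/p22.png

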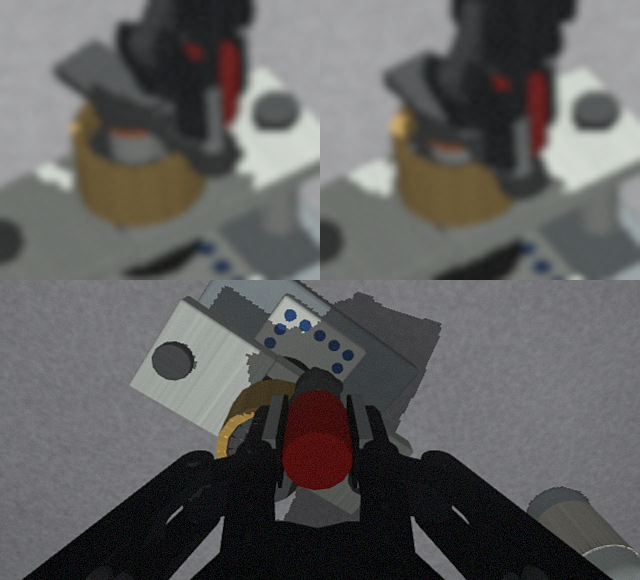

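View pics/scene22.png

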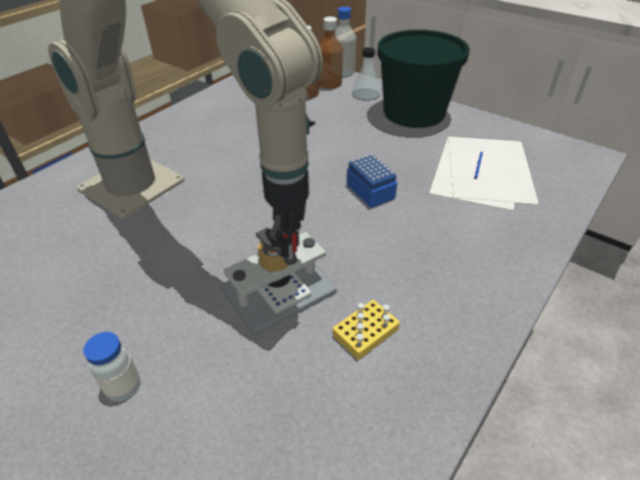

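```bash
python3 - <<'E'
from arc import *
now(); print(np.abs(manip.state()["joint_velocities"]).max()); print(manip.close_job())
E
```

```text
t 17.45 th 6.041 r 55.1mm z 0.1870 Fr -4.67 Ft -0.05 Fz -0.70 w 0.0270
0.0018127734879939167
the job is handed in; nothing more can be done
None
```

I turned the crank backward until the screw dropped into the thread, then led it forward one full turn. I handed the job in at 17.45 s, still gripping the red knob and with the arm at rest.

- **Drop:** I did not notice it as it happened, and carried on backward about 0.5 rad to the rear stop. The push on the knob reached about 11 N there. The pictures then showed the collar under the hub had moved down about 3 px, which is 9 mm. That placed the drop between two pictures at crank angles of about -0.25 and -0.10 rad, and the stop position points to about -0.24.
- **Full turn:** The crank ended at -0.24 rad after one revolution. Measured from the drop, that is one turn plus 0 to 0.14 rad. I aimed for -0.21 and left the 0.03 rad of excess uncorrected.
- **Screw height:** The collar ended 3.7 px below its position just after the drop, where 9 mm should give about 3.4 px. The two disagree slightly, but this reading is only good to a fraction of a pixel.
- **Final state:** The fingers were 27 mm open on the knob. There was no turning force, and a steady push of about 4.7 N towards the screw's axis.
- **Bystanders:** In the last scene picture the jar, tip box and tube rack look unmoved. I checked this by eye only.

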